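# Unsnap the cover of a governor switch

### The arm

A 7-joint arm with a two-finger parallel gripper is mounted at the origin on the work surface. World frame = base frame: x ahead of the robot, y to its left, z up, the work surface at z = 0. Lengths are in m, angles in degrees, forces in N, time in s.
With the tool pointing down it reaches from about 0.425 to 1.025 m from the base axis. Payload 3.6 kg.
Tool frame: the origin (TCP) lies midway between the tips of the shut fingers; the grasp point (between the pads) lies robot.grip_point_offset behind it (robot.grip_point_offset is the distance from the TCP to the grasp point, in m); z points along the fingers, y is the line along which they close (so a half turn about z gives the same grasp; the last joint's range is limited). The gripper opens to 85 mm and grips with 20 to 120 N. Pads are 22 mm wide; open, the fingers measure 114 mm over their backs; the gripper's body (76 mm by 85 mm) begins 54 mm behind the grasp point. The pads swing forward as they close: fully open they stand 13 mm farther back than shut.
Start: joints at [61.45, 33.873, 2.773, 92.16, -1.908, 54.013, -1.931], TCP at [0.286, -0.666, 0.231] pointing down, gripper open.
Joint ranges: [-153.93, 153.93], [-27.13, 128.08], [-72.61, 78.16], [10.71, 143.7], [-87.88, 267.88], [4.46, 118.87], [-176.78, 176.78]. Speed limits (degrees/s): [147.25, 147.25, 180, 180, 180, 180, 180].

### API

Orientations are given as a 3x3 rotation matrix whose columns are the frame's x, y, z axes.
In Python, from plant import telemetry, get_image, robot gives the robot as it stands.
- The arm moves only by the tool apply_moves, never from a script. Its argument "commands" is a list of rows, each a list of 7 numbers: the closure, from 0 (fully open) to 1 (shut), then the shift along the tool's x, y, z in mm, then the turn, a rotation vector about the tool's x, y, z in degrees. In form: [[jaw, dx, dy, dz, rx, ry, rz], ...]. A call has 1 to 20 rows; each row is the pose to reach, as a shift and turn from the pose commanded when the call began, along the tool's axes at that moment; what a row does not reach only later rows make up. A row lasts 1/10 s, in which the tool goes at most 50 mm and 8.59 degrees, less where a joint would pass 70% of its speed; a pose out of reach is approached as far as the arm can. A call with a gripper value outside its range is refused whole. The fingers move at their own pace and stop on an object; "grip_force" is the grip in N (left out, the last holds). Time passes only in rows, so rows that repeat a pose let the fingers close. It gives the time, the measured TCP pose, the force, the opening and the grip force at its end, in the units of the state.
- telemetry.get_obs(): the state, without advancing time (a new reading comes with each control period).
- get_image(name): name is "scene" or "top"; returns a dict with "color" (400x640x3 uint8, blue, green, red), "range_z" (400x640 float32, m along the optical axis (not along the pixel's ray), 0 where there is no reading), "intrinsics" (3x3 intrinsics, pixels), "R" (3x3) and "t" (3): a world point X has camera coordinates R X + t. Camera axes: x right, y down, z forward; pixel columns grow to the right and rows downward; lengths in m; the calibration is good to about 2 mm. A picture is of the moment at which its call begins.
- robot.finish_job(): hands the job in; it is judged then, once.
The state is a dict: "time": time; "joint_pos": joint angles; "qvel": joint speeds; "joint_efforts": joint torques, N m; "eef_pos": TCP position; "ee_rot": TCP orientation; "wrist_force": force on the tool from outside, world axes, zero at the start; "wrist_torque": the same for the moment, N m; "grip_width": finger opening in m; "grasp_force": force on a finger pad.
Only numpy, scipy, OpenCV 4.12 (cv2) and the standard library are available. Lean on these libraries where they do the work, as an engineer would, in place of code of your own. Each camera call takes 0.05 s, during which the arm holds its last target. There are 200 camera calls.

### The job

Take the grey cover off the governor switch: press its orange snap tab in until it is flush with the cover's wall and, keeping it pressed, lift the cover straight off. Then set the cover down gently, open side down, in the middle of the cork pad and let go. Do not force the catch or crush the thin cover, and leave the other things on the bench where they are.

Things in the scene. Friction and masses are not known exactly. Their poses are not given: they have to be found in the camera images.
- switchbox: Fixed governor switch base: grey plate 130 (x) x 110 (y) x 12 mm high; black works on it (to 34 mm above the table) under the cover. Origin: centre of the plate's underside, z up. The orange snap tab sticks out towards its +x. The cover sits on the plate's upper face (12 mm above the origin), aligned with this frame, about 1 mm of play.
- tab: Orange spring snap tab of the switch: push pad 12 mm wide (y), 16 mm high (z). Origin: centre of its outer face, which looks to the base's +x; at rest at x = 32, z = 34 mm in the base's frame, 6 mm proud of the cover's front wall. It slides in along -x, up to 10 mm, on a spring: about 3 N to start, 9 N when flush with the wall.
- catch (a point): The hidden catch: two ears of the tab just behind the cover's front wall (this point lies between them, on the fixed base), over two bars inside the cover. They block the cover from rising until the tab is in by 3.5 mm or more; keep it in for the first 15 mm of lift. The ears break if cover and tab load each other with over 22 N.
- cover_center (a point): Centre (half-way up) of the loose thin grey plastic cover, 52 (x) x 70 (y) x 46 mm high, 0.1-0.16 kg, open below (underside 23 mm below this point), yellow patch on top; axes as the base's while it is on. Front wall (x = +26 mm): slot 16 mm wide, 34 mm high, open at the bottom, for the tab. Cracks if the two fingers press it with over 60 N each (120 N in all).
- cover_back (a point): Centre of the outer face of the cover's plain back wall, opposite the tab (26 mm from the cover's centre along -x). A pinch with one finger here and one on the tab presses the tab flush, then holds both walls. Sprung rubber seals and the tab drag on the cover for the first 15 to 20 mm of lift: a loose pinch slips, 25 to 35 N holds.
- pad_top (a point): Centre of the upper face (at rest) of the fixed cork set-down pad, 140 x 140 mm, 14 mm high with its dark wooden foot, lying on the bench or up to 12 mm above it on packing. z up. The face does not sink under the cover's weight; pressed further it yields 7 mm at about 3 N per mm. The cover must not be pressed or dropped on it with more than 25 N.
Not all that is in view belongs to the job. There is more than one size of the switchbox; the one meant has the size given above.

How it is judged:
By the outcome, as a careful person would: the job done as asked, in the order asked, and still so for the second after the job is handed in, with the robot touching nothing.
It also fails if it takes over 51 s, if anything falls off the work surface, if the arm or the gripper's body presses on something with over 40 N, if the wrist force passes 120 N, or if a joint passes its speed limit or range.

## Working session

There is one attempt and no reset: what is moved stays moved. The work goes in short steps, Python scripts to look and compute and a tool call to move; the robot and the scene stay as the last step left them, time stands still between calls to the robot, and variables do not carry over. Pictures are saved under pics/ and viewed, at most 10 in all, crops included, and the job is handed in when it is done.

Besides the shell and the picture viewer there is one more tool, called after "Call:" by a JSON object that holds its "op" and its "data". apply_moves: Moves the arm, as the interface text tells. Its arguments: {"type":"object","properties":{"commands":{"type":"array"},"grip_force":{"type":"number"}},"required":["commands"]}

```bash
mkdir -p pics; ls; python3 - <<'E'
from plant import telemetry,get_image,robot
import cv2,numpy as np
for n in("scene","top"):
    d=get_image(n);cv2.imwrite(f"pics/{n}0.png",d["color"]);np.savez(f"{n}0.npz",**d)
    print(n,d["intrinsics"].tolist(),(-d["R"].T@d["t"]).round(3))
o=telemetry.get_obs();print(o,robot.grip_point_offset)
E
```

```text
pics
scene [[369.34157513776165, 0.0, 316.6796501963968], [0.0, 369.34157513776165, 191.92179712564456], [0.0, 0.0, 1.0]] [0.811 0.267 0.639]
top [[422.2694925469931, 0.0, 320.5617301087989], [0.0, 422.2694925469931, 199.04778869975104], [0.0, 0.0, 1.0]] [0.362 0.081 0.808]
{'time': 0.1, 'joint_pos': array([61.44801489, 33.92079049,  2.76950868, 92.22949764, -1.91005616,
       54.01524642, -1.93160678]), 'qvel': array([ 0.0272754 , -0.17453109,  0.05654108, -0.23756891, -0.09812588,
        0.05177005, -0.00487928]), 'joint_efforts': array([ 4.21105855e-03, -5.49996829e+01,  1.55255646e+00, -1.98824251e+01,
        9.57817974e-03,  3.86475454e-03, -1.10910440e-05]), 'eef_pos': array([ 0.28524334, -0.66569535,  0.23024922]), 'ee_rot': array([[ 9.19163672e-01,  3.93874733e-01, -9.15590415e-04],
       [ 3.93875783e-01, -9.19161774e-01,  1.87103127e-03],
       [-1.04623767e-04, -2.08041287e-03, -9.99997830e-01]]), 'wrist_force': array([ 0.00727596, -0.47808378, -0.18883175]), 'wrist_torque': array([-0.03257298, -0.05299873,  0.0343119 ]), 'grasp_force': 0.0, 'grip_width': 0.08528337785039777} 0.0187
```

View pics/scene0.png

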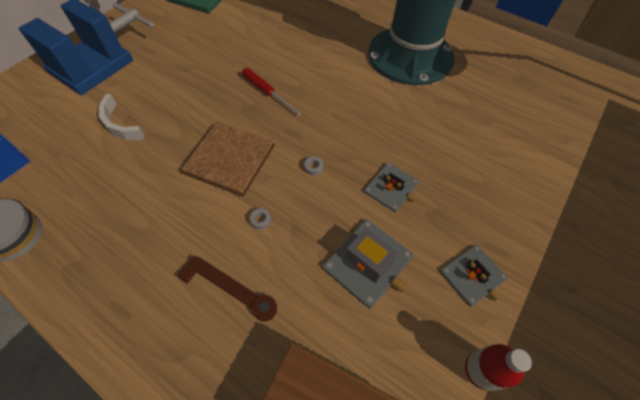

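View pics/top0.png

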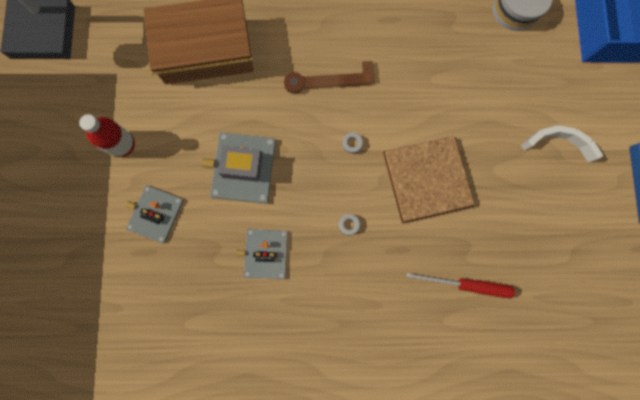

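Both views show one plate carrying a cover with a yellow patch: scene (368,260), top (243,165). The two bare plates, at top (155,214) and (266,254), are the lookalikes. The cork pad is at top (428,179). I'll check sizes from the range data and take a close crop.

```bash
cat > h.py <<'E'
import numpy as np,cv2
def cloud(d):
    K=d["intrinsics"];z=d["range_z"];v,u=np.mgrid[:z.shape[0],:z.shape[1]]
    P=np.stack([(u-K[0,2])*z/K[0,0],(v-K[1,2])*z/K[1,1],z],-1)
    W=(P-d["t"])@d["R"]; W[z<=0]=np.nan; return W
def rect(p):  # mm
    (c,s,a)=cv2.minAreaRect((p[:,:2]*1000).astype(np.float32)); return np.round(c,1),np.round(s,1),round(a,2)
E
python3 - <<'E'
from h import *
T=dict(np.load("top0.npz"));S=dict(np.load("scene0.npz"))
for n,d,boxes in(("top",T,dict(sw=(205,285,125,210),a=(120,190,180,250),b=(235,300,220,290),pad=(375,485,130,230))),("scene",S,dict(sw=(315,420,210,315),pad=(170,285,115,205)))):
    W=cloud(d)
    for k,(u0,u1,v0,v1) in boxes.items():
        w=W[v0:v1,u0:u1].reshape(-1,3);c=d["color"][v0:v1,u0:u1].reshape(-1,3).astype(int);ok=~np.isnan(w[:,0]);w=w[ok];c=c[ok]
        h=np.histogram(w[:,2],np.arange(-.01,.08,.004));print(n,k,dict(zip((h[1]*1000).round().astype(int).tolist(),h[0].tolist())))
        if k=="pad":
            p=w[(w[:,2]>.009)];print(rect(p),np.median(p[:,2]))
        else:
            p=w[(w[:,2]>.008)&(w[:,2]<.017)];print("plate",rect(p),np.median(p[:,2]))
        if k=="sw":
            p=w[w[:,2]>.052];print("cover top",rect(p),np.median(p[:,2]))
            y=(c[:,2]>150)&(c[:,1]>110)&(c[:,0]<70)&(w[:,2]>.05);print("yellow",rect(w[y]),w[y].mean(0))
            o=(c[:,2]>150)&(c[:,1]<110)&(c[:,0]<70);print("orange",o.sum(),w[o].mean(0) if o.any() else'')
cr=cv2.resize(S["color"][205:320,310:425],None,fx=5,fy=5,interpolation=2);cv2.imwrite("pics/crop.png",cr)
E
```

```text
top sw {-10: 1, -6: 811, -2: 2051, 2: 66, 6: 713, 10: 1711, 14: 83, 18: 60, 22: 26, 26: 25, 30: 22, 34: 26, 38: 22, 42: 25, 46: 26, 50: 39, 54: 813, 58: 252, 62: 0, 66: 0, 70: 0, 74: 0}
plate (array([556. , 217.2]), array([127.2, 130.3]), 83.66) 0.010867458654775645
cover top (array([555. , 208.3]), array([70.1, 52.2]), 83.07) 0.05683813002467676
yellow (array([556.1, 208.5]), array([43.7, 29. ]), 83.76) [0.55620897 0.20832599 0.05727966]
orange 0 
top a {-10: 0, -6: 750, -2: 2038, 2: 349, 6: 1367, 10: 95, 14: 104, 18: 90, 22: 63, 26: 22, 30: 4, 34: 0, 38: 0, 42: 0, 46: 0, 50: 0, 54: 0, 58: 0, 62: 0, 66: 0, 70: 0, 74: 0}
plate (array([468. , 381.6]), array([93. , 90.4]), 69.18) 0.008979052876598014
top b {-10: 1, -6: 831, -2: 1629, 2: 436, 6: 1291, 10: 91, 14: 94, 18: 85, 22: 50, 26: 21, 30: 4, 34: 0, 38: 0, 42: 0, 46: 0, 50: 0, 54: 0, 58: 0, 62: 0, 66: 0, 70: 0, 74: 0}
plate (array([389. , 171.4]), array([91.6, 89.7]), 87.47) 0.009039858457576443
top pad {-10: 7, -6: 2192, -2: 3263, 2: 48, 6: 261, 10: 53, 14: 1212, 18: 3852, 22: 67, 26: 0, 30: 0, 34: 0, 38: 0, 42: 0, 46: 0, 50: 0, 5
[... 170 characters left out ...]
10: 2207, 14: 95, 18: 103, 22: 37, 26: 39, 30: 36, 34: 36, 38: 66, 42: 33, 46: 48, 50: 46, 54: 904, 58: 302, 62: 0, 66: 0, 70: 0, 74: 0}
plate (array([556.4, 218.2]), array([131.9, 130.5]), 83.67) 0.011209508029948755
cover top (array([555.1, 207.5]), array([70.1, 53.1]), 83.54) 0.05724315347960677
yellow (array([0., 0.]), array([0., 0.]), 0.0) [nan nan nan]
orange 0 
scene pad {-10: 0, -6: 333, -2: 5779, 2: 153, 6: 209, 10: 131, 14: 161, 18: 3291, 22: 254, 26: 0, 30: 0, 34: 0, 38: 0, 42: 0, 46: 0, 50: 0, 54: 0, 58: 0, 62: 0, 66: 0, 70: 0, 74: 0}
(array([ 532.3, -150.2]), array([144.2, 144.4]), 12.7) 0.020248491563016092<stdin>:14: RuntimeWarning: Mean of empty slice.
  ret = um.true_divide(
```

View pics/crop.png

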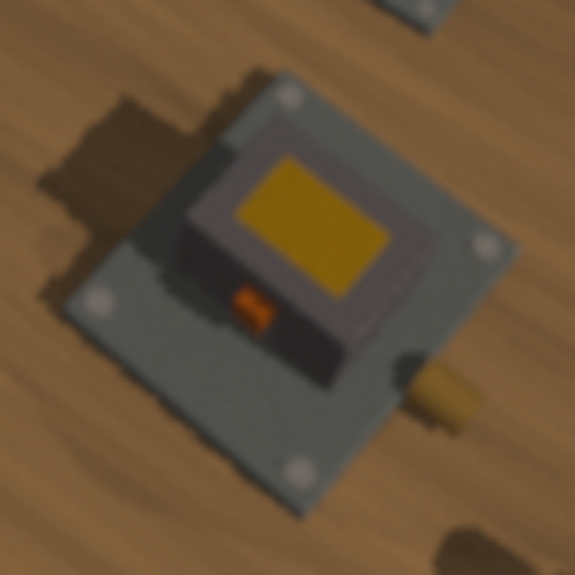

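The crop shows the orange tab at crop (253,308), which is scene (361,267). It sits on the lower-left long wall, facing world +x. The covered plate measures 130 mm along x, while the other two are about 90 mm, so the covered one is the target. Next I refine the tab, table and pad heights and work out the approach.

```bash
cat >> h.py <<'E'
def goal(p,yaw):  # tool-down target TCP (m) and direction of tool y (deg) -> shift mm / turn deg
    from plant import telemetry
    from scipy.spatial.transform import Rotation as Ro
    o=telemetry.get_obs();R=o["ee_rot"];a=np.deg2rad(yaw);y=np.array([np.cos(a),np.sin(a),0]);z=np.array([0,0,-1.])
    G=np.c_[np.cross(y,z),y,z]
    print("shift",(R.T@(np.array(p)-o["eef_pos"])*1000).round(1),"turn",np.rad2deg(Ro.from_matrix(R.T@G).as_rotvec()).round(2),
      "| t",round(o["time"],2),"pos",(o["eef_pos"]*1000).round(1),"F",o["wrist_force"].round(1),"w",round(o["grip_width"]*1000,1),"g",round(o["grasp_force"],1))
E
python3 - <<'E'
from h import *
T=dict(np.load("top0.npz"));S=dict(np.load("scene0.npz"))
for d,s in((S,1),(T,0)):
    W=cloud(d)
    r=lambda b:(np.nanmedian(W[b[2]:b[3],b[0]:b[1]].reshape(-1,3),0)*1000).round(1)
    if s: print("tab",r((359,364,264,269)),"pad",r((215,240,145,170)),"table",r((150,170,200,230)), r((430,460,200,230)),"cover top",r((367,378,244,255)))
    else: print("pad",r((410,445,160,195)),"table",r((480,500,100,120)),r((290,330,160,200)),"cover",r((228,250,155,167)))
a=np.deg2rad(-6.4)
p=np.array([.555+.032*np.cos(a),.208+.032*np.sin(a),.034]);q=S["R"]@p+S["t"];q=S["intrinsics"]@q;print("tab predicted px",(q/q[2])[:2])
c=S["color"].astype(int);m=(c[...,2]>c[...,0]*2.5)&(c[...,1]<c[...,2]*.6);v,u=np.nonzero(m[255:280,350:375]);print("orange px",u.mean()+350,v.mean()+255,len(u))
goal([.555,.208,.14],-6.4)
E
```

```text
tab [584.  206.3  40.8] pad [ 538.3 -147.6   20.4] table [ 7.092e+02 -1.724e+02 -2.000e-01] [382.5 279.6  -0.9] cover top [554.4 207.2  57.7]
pad [ 532.9 -146.4   19. ] table [ 677.1 -287.5   -1.6] [532.9  78.7  -1.3] cover [556.4 208.7  57.2]
tab predicted px [358.83400739 267.86564588]
orange px 360.3469387755102 266.2857142857143 49
shift [ 592.1 -696.6   91.6] turn [-1.10e-01 -6.00e-02 -6.04e+01] | t 0.1 pos [ 285.2 -665.7  230.2] F [ 0.  -0.5 -0.2] w 85.3 g 0.0
```

Call:
{"op": "apply_moves", "data": {"commands": [[0, 592, -697, 92, 0, 0, -60.4], [0, 592, -697, 92, 0, 0, -60.4], [0, 592, -697, 92, 0, 0, -60.4], [0, 592, -697, 92, 0, 0, -60.4], [0, 592, -697, 92, 0, 0, -60.4], [0, 592, -697, 92, 0, 0, -60.4], [0, 592, -697, 92, 0, 0, -60.4], [0, 592, -697, 92, 0, 0, -60.4], [0, 592, -697, 92, 0, 0, -60.4], [0, 592, -697, 92, 0, 0, -60.4], [0, 592, -697, 92, 0, 0, -60.4], [0, 592, -697, 92, 0, 0, -60.4], [0, 592, -697, 92, 0, 0, -60.4], [0, 592, -697, 92, 0, 0, -60.4], [0, 592, -697, 92, 0, 0, -60.4], [0, 592, -697, 92, 0, 0, -60.4], [0, 592, -697, 92, 0, 0, -60.4], [0, 592, -697, 92, 0, 0, -60.4], [0, 592, -697, 92, 0, 0, -60.4], [0, 592, -697, 92, 0, 0, -60.4]], "grip_force": 32}}

```text
time: 2.1
eef_pos: [0.5553, 0.2122, 0.1389]
ee_rot: [[0.106, 0.994, 0.0], [0.994, -0.106, 0.003], [0.003, 0.0, -1.0]]
wrist_force: [-0.1, -0.1, -0.3]
grip_width: 0.0851
grasp_force: 0.0
```

Call:
{"op": "apply_moves", "data": {"commands": [[0, 0, 0, 0, 0, 0, 0], [0, 0, 0, 0, 0, 0, 0], [0, 0, 0, 0, 0, 0, 0]]}}

```text
time: 2.4
eef_pos: [0.555, 0.2047, 0.1393]
ee_rot: [[0.115, 0.993, -0.001], [0.993, -0.115, -0.002], [-0.002, -0.0, -1.0]]
wrist_force: [-0.2, -0.1, 0.4]
grip_width: 0.0851
grasp_force: 0.0
```

```bash
python3 - <<'E'
from h import *
goal([.555,.208,.075],-6.4)
E
```

```text
shift [ 3.4 -0.3 64.3] turn [-0.02  0.1  -0.19] | t 2.4 pos [555.  204.7 139.3] F [-0.2 -0.1  0.4] w 85.1 g 0.0
```

Call:
{"op": "apply_moves", "data": {"commands": [[0, 0, 0, 25, 0, 0, 0], [0, 0, 0, 50, 0, 0, 0], [0, 0, 0, 64, 0, 0, 0], [0, 0, 0, 64, 0, 0, 0], [0, 0, 0, 64, 0, 0, 0], [0, 0, 0, 64, 0, 0, 0], [0, 0, 0, 64, 0, 0, 0]]}}

```text
time: 3.1
eef_pos: [0.5559, 0.2077, 0.0764]
ee_rot: [[0.112, 0.994, 0.002], [0.994, -0.112, 0.001], [0.001, 0.002, -1.0]]
wrist_force: [1.0, -0.1, 0.4]
grip_width: 0.0854
grasp_force: 0.0
```

```bash
python3 - <<'E'
from h import *
from plant import get_image
goal([.555,.208,.014],-6.4)
a=get_image("scene")["color"][170:330,290:450];b=get_image("top")["color"][90:250,160:320]
cv2.imwrite("pics/near.png",cv2.resize(np.hstack([a,b]),None,fx=2.5,fy=2.5,interpolation=2))
E
```

```text
shift [ 0.1 -1.1 62.4] turn [ 0.1  -0.06 -0.01] | t 3.1 pos [555.9 207.7  76.4] F [ 1.  -0.1  0.4] w 85.4 g 0.0
```

View pics/near.png

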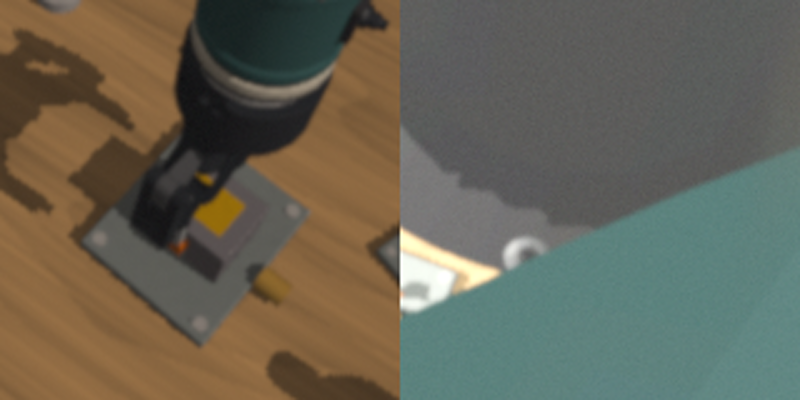

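The front finger, near (165,225), stands in front of the orange tab at (178,245) and lined up with it. Next I go down, close at 32 N and check.

Call:
{"op": "apply_moves", "data": {"commands": [[0, 0, -1, 20, 0, 0, 0], [0, 0, -1, 40, 0, 0, 0], [0, 0, -1, 54, 0, 0, 0], [0, 0, -1, 62, 0, 0, 0], [0, 0, -1, 62, 0, 0, 0], [0, 0, -1, 62, 0, 0, 0], [0, 0, -1, 62, 0, 0, 0]]}}

```text
time: 3.9
eef_pos: [0.5548, 0.2078, 0.014]
ee_rot: [[0.112, 0.994, 0.001], [0.994, -0.112, 0.001], [0.001, 0.001, -1.0]]
wrist_force: [-0.4, 0.3, 0.6]
grip_width: 0.0859
grasp_force: 0.0
```

```bash
python3 - <<'E'
from h import *
goal([.555,.208,.014],-6.4)
E
```

```text
shift [0.2 0.2 0. ] turn [ 0.07 -0.04 -0.01] | t 3.9 pos [554.8 207.8  14. ] F [-0.4  0.3  0.6] w 85.9 g 0.0
```

Call:
{"op": "apply_moves", "data": {"commands": [[0.2, 0, 0, 0, 0, 0, 0], [0.3, 0, 0, 0, 0, 0, 0], [0.4, 0, 0, 0, 0, 0, 0], [0.5, 0, 0, 0, 0, 0, 0], [0.6, 0, 0, 0, 0, 0, 0], [0.8, 0, 0, 0, 0, 0, 0], [1, 0, 0, 0, 0, 0, 0], [1, 0, 0, 0, 0, 0, 0], [1, 0, 0, 0, 0, 0, 0], [1, 0, 0, 0, 0, 0, 0], [1, 0, 0, 0, 0, 0, 0]], "grip_force": 32}}

```text
time: 5.0
eef_pos: [0.556, 0.2078, 0.0147]
ee_rot: [[0.112, 0.994, 0.003], [0.994, -0.112, 0.001], [0.001, 0.003, -1.0]]
wrist_force: [0.9, -0.9, 6.7]
grip_width: 0.0512
grasp_force: 32.9
```

```bash
python3 - <<'E'
from h import *
goal([.555,.208,.014],-6.4)
E
```

```text
shift [ 0.  -1.   0.7] turn [ 0.18 -0.08 -0.05] | t 5.0 pos [556.  207.8  14.7] F [ 0.9 -0.9  6.7] w 51.2 g 32.9
```

The opening is 51 mm, which is the cover's 52 mm depth with the tab flush. Now I lift slowly and watch the force.

Call:
{"op": "apply_moves", "data": {"commands": [[1, 0, 0, -1, 0, 0, 0], [1, 0, 0, -2, 0, 0, 0], [1, 0, 0, -3, 0, 0, 0], [1, 0, 0, -4, 0, 0, 0], [1, 0, 0, -4, 0, 0, 0]]}}

```text
time: 5.5
eef_pos: [0.556, 0.2076, 0.0164]
ee_rot: [[0.112, 0.994, 0.002], [0.994, -0.112, 0.001], [0.001, 0.002, -1.0]]
wrist_force: [6.1, 0.2, -9.6]
grip_width: 0.0515
grasp_force: 35.8
```

Call:
{"op": "apply_moves", "data": {"commands": [[1, 0, 0, -1, 0, 0, 0], [1, 0, 0, -2, 0, 0, 0], [1, 0, 0, -3, 0, 0, 0], [1, 0, 0, -3, 0, 0, 0]]}}

```text
time: 5.9
eef_pos: [0.5559, 0.2073, 0.0193]
ee_rot: [[0.112, 0.994, 0.002], [0.994, -0.112, 0.001], [0.001, 0.002, -1.0]]
wrist_force: [6.6, 0.5, -10.5]
grip_width: 0.0517
grasp_force: 35.7
```

The force stays constant while it rises, so the cover is moving.

Call:
{"op": "apply_moves", "data": {"commands": [[1, 0, 0, -2, 0, 0, 0], [1, 0, 0, -4, 0, 0, 0], [1, 0, 0, -6, 0, 0, 0], [1, 0, 0, -8, 0, 0, 0], [1, 0, 0, -10, 0, 0, 0], [1, 0, 0, -10, 0, 0, 0]]}}

```text
time: 6.5
eef_pos: [0.5559, 0.2073, 0.0297]
ee_rot: [[0.112, 0.994, 0.002], [0.994, -0.112, 0.001], [0.001, 0.002, -1.0]]
wrist_force: [5.7, -0.2, -7.3]
grip_width: 0.0515
grasp_force: 36.1
```

```bash
python3 - <<'E'
from h import *
from plant import get_image
d=get_image("scene");W=cloud(d)[210:310,310:420].reshape(-1,3);c=d["color"][210:310,310:420].reshape(-1,3).astype(int)
y=(c[:,2]>110)&(c[:,1]>80)&(c[:,0]<45)&(W[:,2]>.045);print(y.sum(),np.median(W[y],0))
a=d["color"][190:310,300:420];cv2.imwrite("pics/lift.png",cv2.resize(a,None,fx=4.5,fy=4.5,interpolation=2))
E
```

```text
87 [0.55876706 0.2245283  0.07265002]
```

View pics/lift.png

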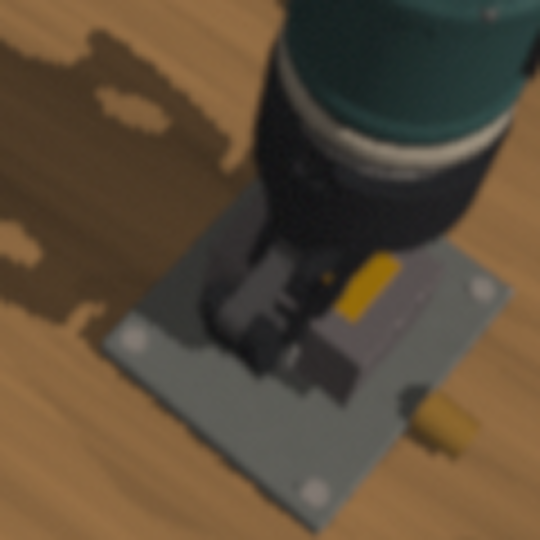

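The yellow patch, at (368,285), now reads z = 72.7 mm. That is 15 mm up, matching the tool's rise, so nothing slipped. I continue straight up.

Call:
{"op": "apply_moves", "data": {"commands": [[1, 0, 0, -2, 0, 0, 0], [1, 0, 0, -5, 0, 0, 0], [1, 0, 0, -8, 0, 0, 0], [1, 0, 0, -12, 0, 0, 0], [1, 0, 0, -18, 0, 0, 0], [1, 0, 0, -26, 0, 0, 0], [1, 0, 0, -36, 0, 0, 0], [1, 0, 0, -48, 0, 0, 0], [1, 0, 0, -62, 0, 0, 0], [1, 0, 0, -78, 0, 0, 0], [1, 0, 0, -90, 0, 0, 0], [1, 0, 0, -98, 0, 0, 0], [1, 0, 0, -100, 0, 0, 0], [1, 0, 0, -100, 0, 0, 0]]}}

```text
time: 7.95
eef_pos: [0.5542, 0.2074, 0.1305]
ee_rot: [[0.112, 0.994, 0.0], [0.994, -0.112, 0.0], [0.0, 0.0, -1.0]]
wrist_force: [0.9, 0.4, -1.4]
grip_width: 0.0517
grasp_force: 36.2
```

```bash
python3 - <<'E'
from h import *
from plant import get_image
T=dict(np.load("top0.npz"));S=dict(np.load("scene0.npz"))
for d in(T,S):
    W=cloud(d).reshape(-1,3);m=(abs(W[:,0]-.532)<.1)&(abs(W[:,1]+.15)<.1)&(W[:,2]>.014)&(W[:,2]<.03);p=W[m]
    print(rect(p),p.mean(0),(np.nanpercentile(p,[.5,99.5],axis=0).mean(0)))
d=get_image("scene");W=cloud(d).reshape(-1,3);c=d["color"].reshape(-1,3).astype(int)
y=(c[:,2]>110)&(c[:,1]>80)&(c[:,0]<45)&(abs(W[:,0]-.555)<.05)&(abs(W[:,1]-.22)<.06);print(y.sum(),np.median(W[y],0))
goal([.532,-.149,.13],13-90); goal([.532,-.149,.13],13)
E
```

```text
(array([ 531.7, -150.6]), array([140.3, 140.7]), 12.9) [ 0.53019471 -0.14989323  0.0189643 ] [ 0.53107783 -0.15011705  0.01875121]
(array([ 531.6, -152.1]), array([141.4, 141.7]), 13.08) [ 0.53526471 -0.14832173  0.02024328] [ 0.53264985 -0.15027677  0.01896857]
187 [0.55703176 0.22528547 0.17296187]
shift [-3.566e+02  1.800e+01  2.000e-01] turn [-1.000e-02  3.000e-02  7.059e+01] | t 8.0 pos [553.9 207.4 130.1] F [-0.2  0.2 -2.1] w 51.7 g 36.2
shift [-3.566e+02  1.800e+01  2.000e-01] turn [-3.000e-02  1.000e-02 -1.941e+01] | t 8.0 pos [553.9 207.4 130.1] F [-0.2  0.2 -2.1] w 51.7 g 36.2
```

Call:
{"op": "apply_moves", "data": {"commands": [[1, -10, 0.5, 0, 0, 0, 0], [1, -35, 2, 0, 0, 0, -2], [1, -70, 3.5, 0, 0, 0, -4], [1, -105, 5.5, 0, 0, 0, -6], [1, -140, 7, 0, 0, 0, -8], [1, -175, 9, 0, 0, 0, -10], [1, -210, 11, 0, 0, 0, -12], [1, -245, 12.5, 0, 0, 0, -14], [1, -280, 14.5, 0, 0, 0, -16], [1, -310, 16, 0, 0, 0, -17.5], [1, -335, 17, 0, 0, 0, -18.5], [1, -350, 18, 0, 0, 0, -19], [1, -358, 18.5, 0, 0, 0, -19.4], [1, -359, 18.5, 0, 0, 0, -19.4], [1, -359, 18.5, 0, 0, 0, -19.4], [1, -359, 18.5, 0, 0, 0, -19.4], [1, -359, 18.5, 0, 0, 0, -19.4]]}}

```text
time: 9.7
eef_pos: [0.5327, -0.1499, 0.1304]
ee_rot: [[-0.227, 0.974, 0.0], [0.974, 0.227, 0.0], [0.0, 0.0, -1.0]]
wrist_force: [-0.2, 0.2, -1.2]
grip_width: 0.0517
grasp_force: 36.2
```

```bash
python3 - <<'E'
from h import *
goal([.532,-.151,.0322],13)
E
```

```text
shift [-0.9 -1.  98.2] turn [ 0.01 -0.03  0.12] | t 9.7 pos [ 532.7 -149.9  130.4] F [-0.2  0.2 -1.2] w 51.7 g 36.2
```

Call:
{"op": "apply_moves", "data": {"commands": [[1, -1, -1, 15, 0, 0, 0], [1, -1, -1, 35, 0, 0, 0], [1, -1, -1, 55, 0, 0, 0], [1, -1, -1, 75, 0, 0, 0], [1, -1, -1, 90, 0, 0, 0], [1, -1, -1, 98, 0, 0, 0], [1, -1, -1, 101, 0, 0, 0], [1, -1, -1, 101, 0, 0, 0], [1, -1, -1, 101, 0, 0, 0], [1, -1, -1, 101, 0, 0, 0]]}}

```text
time: 10.7
eef_pos: [0.5323, -0.1526, 0.03]
ee_rot: [[-0.225, 0.974, 0.001], [0.974, 0.225, -0.0], [-0.001, 0.001, -1.0]]
wrist_force: [-0.1, -0.5, -2.1]
grip_width: 0.0516
grasp_force: 36.2
```

Call:
{"op": "apply_moves", "data": {"commands": [[1, 0, 0, 1, 0, 0, 0], [1, 0, 0, 2, 0, 0, 0], [1, 0, 0, 3, 0, 0, 0], [1, 0, 0, 4, 0, 0, 0], [1, 0, 0, 4, 0, 0, 0], [1, 0, 0, 4, 0, 0, 0]]}}

```text
time: 11.3
eef_pos: [0.5317, -0.1524, 0.0252]
ee_rot: [[-0.225, 0.974, -0.0], [0.974, 0.225, 0.0], [0.0, -0.0, -1.0]]
wrist_force: [-0.2, 0.2, -1.8]
grip_width: 0.0519
grasp_force: 36.2
```

Still free at 25.2 mm, with contact expected near 23. From here I go down in half-millimetre steps.

Call:
{"op": "apply_moves", "data": {"commands": [[1, 0, 0, 0.5, 0, 0, 0], [1, 0, 0, 1, 0, 0, 0], [1, 0, 0, 1.5, 0, 0, 0], [1, 0, 0, 1.5, 0, 0, 0], [1, 0, 0, 1.5, 0, 0, 0]]}}

```text
time: 11.8
eef_pos: [0.5317, -0.1525, 0.0238]
ee_rot: [[-0.225, 0.974, -0.0], [0.974, 0.225, -0.0], [-0.0, -0.0, -1.0]]
wrist_force: [0.7, 0.7, -1.7]
grip_width: 0.0519
grasp_force: 36.2
```

Call:
{"op": "apply_moves", "data": {"commands": [[1, 0, 0, 0.5, 0, 0, 0], [1, 0, 0, 1, 0, 0, 0], [1, 0, 0, 1, 0, 0, 0], [1, 0, 0, 1, 0, 0, 0]]}}

```text
time: 12.2
eef_pos: [0.5318, -0.1525, 0.023]
ee_rot: [[-0.225, 0.974, 0.0], [0.974, 0.225, -0.0], [-0.0, 0.0, -1.0]]
wrist_force: [0.3, -0.5, 1.4]
grip_width: 0.0515
grasp_force: 36.4
```

Call:
{"op": "apply_moves", "data": {"commands": [[1, 0, 0, 0.5, 0, 0, 0], [1, 0, 0, 0.5, 0, 0, 0], [1, 0, 0, 0.5, 0, 0, 0]]}}

```text
time: 12.5
eef_pos: [0.5318, -0.1525, 0.0225]
ee_rot: [[-0.225, 0.974, 0.0], [0.974, 0.225, -0.0], [-0.0, 0.0, -1.0]]
wrist_force: [-2.3, -0.6, 2.8]
grip_width: 0.0516
grasp_force: 36.6
```

Contact is gentle, about 4.5 N. I open up and then rise.

Call:
{"op": "apply_moves", "data": {"commands": [[0.35, 0, 0, 0, 0, 0, 0], [0.3, 0, 0, 0, 0, 0, 0], [0.2, 0, 0, 0, 0, 0, 0], [0, 0, 0, 0, 0, 0, 0], [0, 0, 0, 0, 0, 0, 0], [0, 0, 0, 0, 0, 0, 0], [0, 0, 0, 0, 0, 0, 0], [0, 0, 0, 0, 0, 0, 0]], "grip_force": 20}}

```text
time: 13.3
eef_pos: [0.5317, -0.1525, 0.0223]
ee_rot: [[-0.225, 0.974, -0.0], [0.974, 0.225, -0.0], [-0.0, -0.0, -1.0]]
wrist_force: [0.3, -0.6, 0.1]
grip_width: 0.0851
grasp_force: 0.0
```

Call:
{"op": "apply_moves", "data": {"commands": [[0, 0, 0, -3, 0, 0, 0], [0, 0, 0, -10, 0, 0, 0], [0, 0, 0, -25, 0, 0, 0], [0, 0, 0, -50, 0, 0, 0], [0, 0, 0, -90, 0, 0, 0], [0, 0, 0, -130, 0, 0, 0], [0, -50, 0, -150, 0, 0, 0], [0, -100, 0, -150, 0, 0, 0], [0, -150, 0, -150, 0, 0, 0], [0, -200, 0, -150, 0, 0, 0], [0, -250, 0, -150, 0, 0, 0], [0, -250, 0, -150, 0, 0, 0], [0, -250, 0, -150, 0, 0, 0], [0, -250, 0, -150, 0, 0, 0]]}}

```text
time: 14.7
eef_pos: [0.5879, -0.394, 0.1724]
ee_rot: [[-0.227, 0.974, -0.0], [0.974, 0.227, 0.002], [0.002, 0.0, -1.0]]
wrist_force: [0.6, 0.5, -0.1]
grip_width: 0.0857
grasp_force: 0.0
```

```bash
python3 - <<'E'
from h import *
from plant import get_image
for n in("top","scene"):
    d=get_image(n);W=cloud(d).reshape(-1,3);m=(abs(W[:,0]-.532)<.07)&(abs(W[:,1]+.15)<.07)&(W[:,2]>.058)&(W[:,2]<.09);p=W[m]
    if m.sum()>20: print(n,rect(p),np.median(p,0))
    cv2.imwrite(f"pics/{n}9.png",d["color"])
E
```

```text
top (array([ 532.1, -151.8]), array([52.2, 71.2]), 13.28) [ 0.53135606 -0.15055202  0.06517925]
scene (array([ 531.5, -152.2]), array([53.9, 71. ]), 12.29) [ 0.53410292 -0.14945018  0.06628966]
```

View pics/scene9.png

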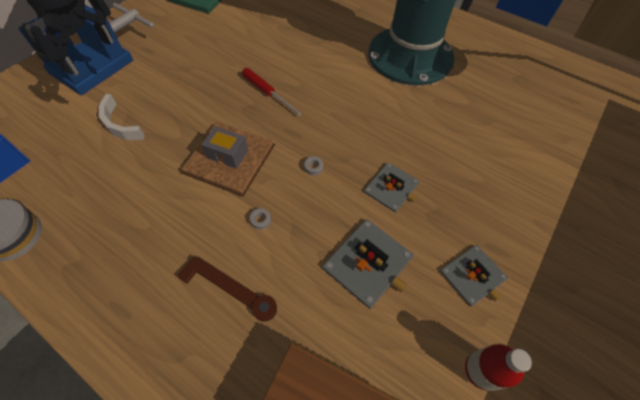

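The cover stands upright in the middle of the pad, at scene (225,145), within about 1 mm. The tab is intact at (365,265) and everything else is where it was. Handing in.

```bash
python3 -c "
from plant import robot;print(robot.finish_job())"
```

```text
the job is handed in; nothing more can be done
None
```

The cover came off with the tab held flush and now stands open side down, within about 1 mm of the cork pad's centre; it is let go, the arm is clear, and the job was handed in at about 15 s.

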